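# Set the reference blade in the slide reader and clamp it

### The arm

A 6-joint arm with a two-finger parallel gripper is mounted at the origin on the work surface. World frame = base frame: x ahead of the robot, y to its left, z up, the work surface at z = 0. Lengths are in m, angles in rad, forces in N, time in s.
With the tool pointing down it reaches from about 0.3 to 0.875 m from the base axis. Payload 6.4 kg.
Tool frame: the origin (TCP) lies midway between the tips of the shut fingers; the grasp point (between the pads) lies 19 mm behind it; z points along the fingers, y is the line along which they close (so a half turn about z gives the same grasp; the last joint's range is limited). The gripper opens to 85 mm and grips with 20 to 120 N. Pads are 22 mm wide; open, the fingers measure 114 mm over their backs; the gripper's body (76 mm by 85 mm) begins 54 mm behind the grasp point. The pads swing forward as they close: fully open they stand 13 mm farther back than shut.
Start: joints at [1.003, 0.181, 1.607, -0, 1.354, -0.206], TCP at [0.204, 0.538, 0.231] pointing down, gripper open.
Joint ranges: [-2.99, 2.99], [-0.89, 2.07], [0.3, 2.58], [-1.14, 4.28], [0, 2.63], [-3.12, 3.12]. Speed limits (rad/s): [2.57, 2.57, 3.01, 3.14, 3.14, 3.14].

### API

Orientations are given as a unit quaternion [w, x, y, z].
In Python, from bench import get_obs, camera, hand_in gives the robot as it stands.
- The arm moves only by the tool carry_out, never from a script. Its argument "plan" is a list that holds one entry, the list of rows, each a list of 7 numbers: the shift along the world's x, y, z in m, then the turn, a rotation vector about the world's x, y, z in rad, then the opening, from 0 (shut) to 1 (fully open). In form: [[[x, y, z, rx, ry, rz, hand], ...]]. A call has exactly 5 rows; each row is the pose to reach, as a shift and turn from the pose commanded when the call began; what a row does not reach only later rows make up. A row lasts 1/12 s, in which the tool goes at most 41.7 mm and 7.16 degrees, less where a joint would pass 70% of its speed; a pose out of reach is approached as far as the arm can. A call with a gripper value outside its range is refused whole. The fingers move at their own pace and stop on an object; the grip force is fixed at half the most. Time passes only in rows, so rows that repeat a pose let the fingers close, or fill a call up. It gives the time, the measured TCP pose, the force, the opening and the grip force at its end, in the units of the state.
- get_obs(): the state, without advancing time (a new reading comes with each control period).
- camera(name): name is "scene" or "top" or "wrist"; returns a dict with "pixels" (384x512x3 uint8, red, green, blue), "z_map" (384x512 float32, m along the optical axis (not along the pixel's ray), 0 where there is no reading), "camera_matrix" (3x3 intrinsics, pixels), "k1" (the pictures are not rectified: a ray, as slopes to the right and down, at radius r is drawn at 1 + k1 r^2 times it, then the intrinsics apply), "cam_to_world" (4x4, takes a point from camera to world coordinates). Camera axes: x right, y up, looking along -z (the intrinsics and any distortion apply to the point x, -y, -z); pixel columns grow to the right and rows downward; lengths in m; the calibration is good to about 2 mm. A picture is of the moment at which its call begins.
- hand_in(): hands the job in; it is judged then, once.
The state is a dict: "time_s": time; "q": joint angles; "dq": joint speeds; "joint_efforts": joint torques, N m; "eef_pos": TCP position; "eef_rot": TCP orientation; "wrist_force": force on the tool from outside, world axes, zero at the start; "torque": the same for the moment, N m; "opening": opening from 0.0 (shut) to 1.0 (fully open); "grasp_force": force on a finger pad.
Only numpy, scipy, OpenCV 4.12 (cv2) and the standard library are available. Lean on these libraries where they do the work, as an engineer would, in place of code of your own. Each camera call takes 0.05 s, during which the arm holds its last target. There are 200 camera calls.

### The job

Pick up the steel gauge blade by its yellow grip and slide it, nose first, into the gap under the slide reader's white head until the head's front edge stands over the red band on the blade. Then turn the blue clamp knob on the head clockwise as far as it goes, so that the blade is clamped flat on the stage at that depth. Do not knock the other things on the bench about.

Things in the scene. Friction and masses are not known exactly. Their poses are not given: they have to be found in the camera images.
- blade: steel gauge blade lying flat, 160 long (x) x 40 wide (y) x 5 thick, with an upright yellow grip block centred at x = -45 (50 long in x, 14 thick in y, 5 to 47 above the underside). Origin: centre of its underside; +x points to the nose (x = +80), away from the grip. A red band crosses the blade from x = +10 to +20. About 250 g
- blade_band (a point): centre of the red band, on the blade's top face (blade frame x = +15, z = 5)
- blade_grip (a point): point in the yellow grip to hold it by, 30 above the blade's underside (blade frame x = -45)
- reader: fixed slide reader. Origin: under the white head's centre, at bench height; blade enters from -x. Grey stage plate, x -185 to +150, 120 wide, top at z = 14. White head across it, x -40 to +40, 120 wide, z 24 to 60, on legs at its sides: the gap under it is 48 wide (y -24 to +24) and 10 high. Housing with display behind, x +70 to +150, top z = 66, beyond the wanted depth
- reader_mouth (a point): middle of the mouth of the gap: head's front edge (reader frame x = -40), on the stage's top (z = 14)
- clamp_knob (a joint): blue clamp knob on top of the head, upright axis; angle in rad, growing clockwise seen from above: 0 = free, its bar along the reader's x axis; 1.4 = its stop, clamped. Starts loose, 0 to 0.3. Turning it lowers a rubber pad (30 x 30, head's middle) into the gap by 3.7 mm a radian, so a knob turned first bars the blade
- clamp_knob_grip (a point): on the knob's axis (the head's centre), 97 above the bench, at the height to grip. The knob's upright bar is 49 long, 14 thick and from 74 to 104 above the bench; it turns with the joint; a disc of radius 26 lies under it
- slide_boxes: two stacked grey slide boxes with a red label on top, together 85 x 122 x 52 high, loose, to be left alone; origin under the centre
- jar0: white staining jar with a pink cap, diameter 64 at the foot, 104 high, loose, to be left alone; origin under the centre
- jar1: white staining jar with a purple cap, same size as jar0, loose, to be left alone
- timer: white bench timer, 60 x 90 x 25 high, loose, to be left alone; origin under the centre
Things that resemble listed ones, but are neither listed nor needed, are in the scene too. There is more than one size of the blade; the one meant has the size given above.

How it is judged:
By the outcome, as a careful person would: the job done as asked, in the order asked, and still so for the second after the job is handed in, with the robot touching nothing.
It also fails if it takes over 54 s, if anything falls off the work surface, if the arm or the gripper's body presses on something with over 40 N, if the wrist force passes 120 N, or if a joint passes its speed limit or range.

## Working session

There is one attempt and no reset: what is moved stays moved. The work goes in short steps, Python scripts to look and compute and a tool call to move; the robot and the scene stay as the last step left them, time stands still between calls to the robot, and variables do not carry over. Pictures are saved under pics/ and viewed, at most 10 in all, crops included, and the job is handed in when it is done.

Besides the shell and the picture viewer there is one more tool, called after "Call:" as name(argument=value, ...), one argument or row to a line, values as JSON. carry_out: Moves the arm, as the interface text tells. Its arguments: {"type":"object","properties":{"plan":{"type":"array","items":{"type":"array","items":{"type":"array","items":{"type":"number"}}}}},"required":["plan"]}

```bash
mkdir -p pics
cat > h.py <<'E'
import numpy as np, cv2, pickle
from bench import get_obs, camera, hand_in
def snap(n,f):
    c=camera(n); pickle.dump(c,open(f'pics/{f}.pkl','wb')); cv2.imwrite(f'pics/{f}.png',c['pixels'][:,:,::-1]); return c
def load(f): return pickle.load(open(f'pics/{f}.pkl','rb'))
def world(c,uv,z=None):
    uv=np.array(uv,float).reshape(-1,2);K=c['camera_matrix']
    s=cv2.undistortPoints(uv[:,None],K,np.array([c['k1'],0,0,0.]))[:,0]
    d=np.c_[s[:,0],-s[:,1],-np.ones(len(s))]
    T=c['cam_to_world'];R=T[:3,:3];t=T[:3,3]
    if z is None:
        D=np.array([c['z_map'][int(round(v)),int(round(u))] for u,v in uv])
        return (d*D[:,None])@R.T+t
    w=d@R.T; return t+w*((z-t[2])/w[:,2])[:,None]
def cloud(c):
    h,w=c['z_map'].shape;vv,uu=np.mgrid[:h,:w]
    return world(c,np.c_[uu.ravel(),vv.ravel()]).reshape(h,w,3)
def crop(f,o,u0,v0,u1,v1,k):
    i=cv2.imread(f'pics/{f}.png')[v0:v1,u0:u1]; cv2.imwrite(f'pics/{o}.png',cv2.resize(i,None,fx=k,fy=k,interpolation=cv2.INTER_CUBIC))
E
python3 - <<'E'
from h import *
a=snap('top','t0');b=snap('scene','s0')
i=np.vstack([cv2.imread('pics/t0.png')]);print(get_obs())
print(a['k1'],a['cam_to_world'],a['camera_matrix'])
E
```

```text
{'time_s': 0.1, 'q': array([ 1.00267438e+00,  1.81467679e-01,  1.60786969e+00, -2.61917030e-05,
        1.35378111e+00, -2.06298878e-01]), 'dq': array([ 2.36123647e-04, -8.19303611e-05,  1.60744759e-04,  4.04047456e-04,
        1.68196119e-03,  1.21600567e-03]), 'joint_efforts': array([ 4.98045047e-04, -4.45883524e+01, -3.52235305e+01, -2.91102651e-04,
        4.23136895e-03,  3.04024445e-05]), 'eef_pos': array([0.20326932, 0.53736679, 0.23049223]), 'eef_rot': array([-2.76240175e-04,  1.79923472e-01,  9.83680315e-01, -7.11257124e-04]), 'wrist_force': array([ 0.33207841,  0.72037107, -0.50506588]), 'torque': array([-0.03812109, -0.03703903,  0.0087553 ]), 'grasp_force': 0.0, 'opening': 1.0001340767455602}
-0.05108501107661728 [[ 8.06641671e-03  9.91622017e-01 -1.28921323e-01  3.26473656e-01]
 [-9.99965056e-01  8.28213771e-03  1.13724613e-03 -6.71149359e-02]
 [ 2.19546246e-03  1.28907645e-01  9.91654173e-01  1.55110054e+00]
 [ 0.00000000e+00  0.00000000e+00  0.00000000e+00  1.00000000e+00]] [[443.46118477   0.         259.35419924]
 [  0.         443.46118477 193.16944601]
 [  0.           0.           1.        ]]
```

View pics/t0.png

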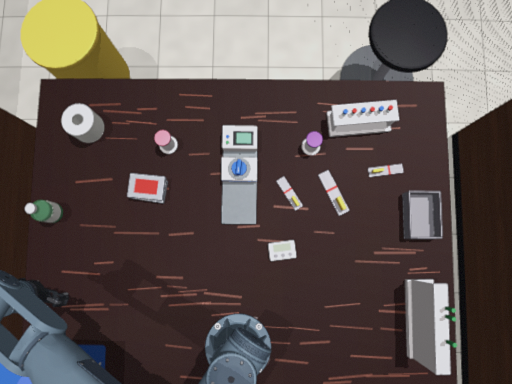

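View pics/s0.png

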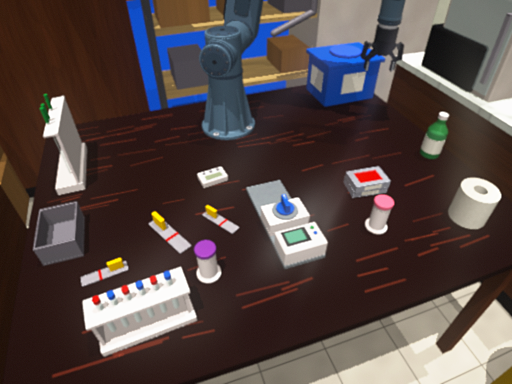

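Top picture: three candidate blades at (289,193), (334,192) and (386,170). Their lengths are about 37, 48 and 35 px, and 160 mm should be about 46 px, so the one at (334,192) fits. The reader is at (240,170), with its mouth facing down in the image (towards the robot). I'll confirm in a crop and measure.

Run:
```python
from h import *
crop('t0','t0c',215,115,415,235,4)
c=load('t0');P=cloud(c);im=c['pixels'].astype(int);hsv=cv2.cvtColor(c['pixels'],cv2.COLOR_RGB2HSV)
def rect(m,name,z):
    v,u=np.nonzero(m);w=world(c,np.c_[u,v],z)[:,:2].astype(np.float32)*1000
    r=cv2.minAreaRect(w);print(name,len(u),r,'medz',np.median(P[v,u,2]))
for n,(a,b,x,y) in dict(A=(270,172,306,214),B=(316,166,352,220),C=(362,160,408,180)).items():
    box=np.zeros(hsv.shape[:2],bool);box[b:y,a:x]=1
    m=box&(hsv[...,2]>110)
    rect(m,n+' all',.005)
    yel=box&(abs(hsv[...,0].astype(int)-27)<8)&(hsv[...,1]>120)&(hsv[...,2]>90)
    rect(yel,n+' yellow',.047)
    red=box&((hsv[...,0]<8)|(hsv[...,0]>172))&(hsv[...,1]>120)&(hsv[...,2]>110)
    rect(red,n+' red',.005)
```

```text
A all 418 ((508.3912048339844, -154.93295288085938), (140.55096435546875, 89.59771728515625), 33.078826904296875) medz 0.0024715601903220197
A yellow 20 ((496.3382568359375, -189.4366912841797), (32.19855880737305, 7.6292266845703125), 33.595359802246094) medz 0.032538362625677
A red 8 ((539.1672973632812, -166.344970703125), (2.6290106773376465, 31.61735725402832), 30.32644271850586) medz 0.0019450760913067855
B all 570 ((533.8832397460938, -329.2395935058594), (162.62704467773438, 43.1854133605957), 25.981693267822266) medz 0.004585549394847455
B yellow 40 ((489.7463684082031, -345.0552673339844), (41.12489318847656, 12.374031066894531), 25.950672149658203) medz 0.04070991861894124
B red 16 ((546.200927734375, -321.4313049316406), (3.1558923721313477, 39.945316314697266), 26.96333122253418) medz 0.004894235675771297
C all 333 ((615.2617797851562, -516.9830322265625), (34.35337448120117, 125.87348175048828), 7.740458011627197) medz 0.003712142001994989
C yellow 24 ((604.4736938476562, -475.05810546875), (7.4062323570251465, 36.39241409301758), 8.719069480895996) medz 0.03464304133770724
C red 9 ((616.0623168945312, -528.1936645507812), (33.046356201171875, 3.544849395751953), 9.523603439331055) medz 0.0053505070176154135
```

View pics/t0c.png

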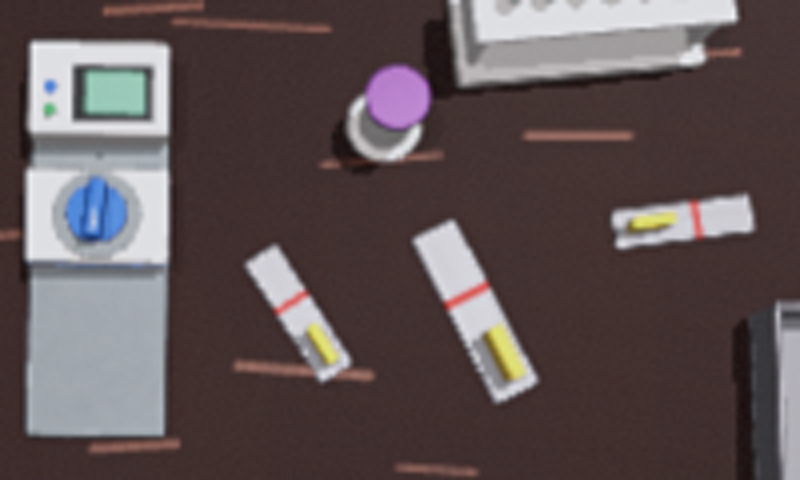

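The crop shows B (about 160 x 43 mm) at crop (475,310), with its nose up-left. A (crop (298,313)) and C (crop (683,220)) are both about 125 to 140 mm and narrower, so B is the blade meant. Next, the reader.

Run:
```python
from h import *
c=load('t0')
f=lambda x,y:(215+(x+.5)/4-.5,115+(y+.5)/4-.5)
print('stage front z14',world(c,[f(27,434),f(165,437)],.014))
print('head top corners z60 FL FR BR BL',world(c,[f(25,262),f(169,265),f(169,170),f(25,168)],.060))
print('housing top z66 corners FL FR BL BR',world(c,[f(28,134),f(169,136),f(29,41),f(170,43)],.066))
print('knob bar ends z104',world(c,[f(97,178),f(92,238),f(96,212)],.104))
P=cloud(c)
for n,lo,hi in (('head',.052,.0625),):
    m=(P[...,2]>lo)&(P[...,2]<hi)&(abs(P[...,1]-.02)<.09)&(P[...,0]>.5)&(P[...,0]<.65)
    w=P[m][:,:2]*1000;print(n,m.sum(),cv2.minAreaRect(w.astype(np.float32)))
m=(P[...,2]>.008)&(P[...,2]<.02)&(abs(P[...,1])<.12)&(P[...,0]>.3)&(P[...,0]<.56)
w=P[m][:,:2]*1000;print(m.sum(),cv2.minAreaRect(w.astype(np.float32)))
```

```text
stage front z14 [[ 0.42050088  0.06192184  0.014     ]
 [ 0.41892157 -0.05768835  0.014     ]]
head top corners z60 FL FR BR BL [[ 0.56401456  0.06253596  0.06      ]
 [ 0.56244527 -0.060048    0.06      ]
 [ 0.64485305 -0.05932131  0.06      ]
 [ 0.64559636  0.06414699  0.06      ]]
housing top z66 corners FL FR BL BR [[ 0.67402451  0.06164456  0.066     ]
 [ 0.67325126 -0.05909034  0.066     ]
 [ 0.75612301  0.06243433  0.066     ]
 [ 0.75531376 -0.05922583  0.066     ]]
knob bar ends z104 [[6.28179004e-01 2.34589973e-04 1.04000000e-01]
 [5.77560973e-01 3.64849218e-03 1.04000000e-01]
 [5.99449101e-01 6.51968220e-04 1.04000000e-01]]
head 385 ((603.6708984375, 1.810028076171875), (119.15824890136719, 80.78447723388672), 88.85392761230469)
1317 ((430.2459411621094, -5.7685546875), (257.5427551269531, 221.6053466796875), 0.371208131313324)
```

Call:
carry_out(
  plan=[
    [[0.012,-0.038,0,0,0,0.12,1],[0.024,-0.076,0,0,0,0.24,1],[0.036,-0.114,0,0,0,0.36,1],[0.048,-0.152,0,0,0,0.48,1],[0.06,-0.19,0,0,0,0.6,1]],
  ],
)

```text
time_s: 0.52
eef_pos: [0.2611, 0.3538, 0.2309]
eef_rot: [-0.0, -0.109, 0.994, -0.0]
wrist_force: [1.0, -0.2, 0.9]
opening: 0.999
grasp_force: 0.0
```

Call:
carry_out(
  plan=[
    [[0.012,-0.038,0,0,0,0.1,1],[0.024,-0.076,0,0,0,0.2,1],[0.036,-0.114,0,0,0,0.22,1],[0.048,-0.152,0,0,0,0.22,1],[0.06,-0.19,0,0,0,0.22,1]],
  ],
)

```text
time_s: 0.93
eef_pos: [0.3211, 0.1639, 0.2313]
eef_rot: [0.0, -0.215, 0.977, -0.0]
wrist_force: [2.1, -0.2, 0.5]
opening: 0.995
grasp_force: 0.0
```

Call:
carry_out(
  plan=[
    [[0.012,-0.038,0,0,0,0,1],[0.024,-0.076,0,0,0,0,1],[0.036,-0.114,0,0,0,0,1],[0.048,-0.152,0,0,0,0,1],[0.06,-0.19,0,0,0,0,1]],
  ],
)

```text
time_s: 1.35
eef_pos: [0.3813, -0.0264, 0.2314]
eef_rot: [0.0, -0.214, 0.977, -0.0]
wrist_force: [1.3, 1.2, 0.4]
opening: 1.005
grasp_force: 0.0
```

Call:
carry_out(
  plan=[
    [[0.012,-0.038,0,0,0,0,1],[0.024,-0.076,0,0,0,0,1],[0.036,-0.114,0,0,0,0,1],[0.048,-0.152,0,0,0,0,1],[0.06,-0.19,0,0,0,0,1]],
  ],
)

```text
time_s: 1.77
eef_pos: [0.4413, -0.2164, 0.231]
eef_rot: [-0.0, -0.214, 0.977, 0.0]
wrist_force: [0.8, 0.2, 0.8]
opening: 1.002
grasp_force: 0.0
```

Call:
carry_out(
  plan=[
    [[0.012,-0.033,0,0,0,0.026,1],[0.025,-0.066,0,0,0,0.026,1],[0.039,-0.1,0,0,0,0.026,1],[0.052,-0.132,0,0,0,0.026,1],[0.052,-0.132,0,0,0,0.026,1]],
  ],
)

```text
time_s: 2.18
eef_pos: [0.4939, -0.3517, 0.2299]
eef_rot: [-0.0, -0.226, 0.974, -0.001]
wrist_force: [-0.7, 1.5, -0.3]
opening: 0.998
grasp_force: 0.0
```

Run:
```python
from h import *
c=snap('wrist','w0');print(get_obs()['eef_pos'],get_obs()['eef_rot'],c['cam_to_world'])
```

```text
[ 0.49324662 -0.34890304  0.2297872 ] [-5.61739686e-04 -2.25962890e-01  9.74135510e-01  6.81206389e-04] [[-4.40052761e-01 -8.59345943e-01 -2.60534294e-01  4.26112786e-01]
 [ 8.97971866e-01 -4.21224110e-01 -1.27345113e-01 -3.84175955e-01]
 [-3.09819718e-04 -2.89991034e-01  9.57029312e-01  3.72534577e-01]
 [ 0.00000000e+00  0.00000000e+00  0.00000000e+00  1.00000000e+00]]
```

View pics/w0.png

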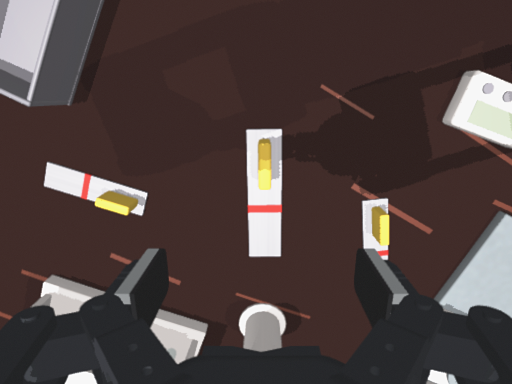

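The wrist picture shows the blade in the centre, with corners (247,130), (281,129), (281,256) and (249,256) and the grip at (264,165). Measuring its pose.

Run:
```python
from h import *
c=load('w0')
w=world(c,[(247,130),(281.5,129),(281.5,256),(249,256)],.005);t=(w[0]+w[1])/2;n=(w[2]+w[3])/2;d=n-t
print(w,'ctr',(t+n)/2,'len',np.hypot(*d[:2]),'yaw',np.degrees(np.arctan2(d[1],d[0])))
print('band',world(c,[(265,209)],.005))
hsv=cv2.cvtColor(c['pixels'],cv2.COLOR_RGB2HSV)
m=(abs(hsv[...,0].astype(int)-27)<8)&(hsv[...,1]>120)&(hsv[...,2]>60);m[:, :240]=0;m[:,290:]=0
P=cloud(c);p=P[m];p=p[p[:,2]>.044];print('grip top',len(p),cv2.minAreaRect((p[:,:2]*1000).astype(np.float32)),p[:,2].mean())
```

```text
[[ 0.46652184 -0.38207942  0.005     ]
 [ 0.4483437  -0.3475417   0.005     ]
 [ 0.59031673 -0.27466378  0.005     ]
 [ 0.60854675 -0.31186856  0.005     ]] ctr [ 0.52843226 -0.32903836  0.005     ] len 0.15900411461208597 yaw 26.740672126794
band [[ 0.54255525 -0.32176153  0.005     ]]
grip top 463 ((467.0090026855469, -360.8067626953125), (94.05960845947266, 12.327616691589355), 26.566341400146484) 0.04725639141526831
```

Call:
carry_out(
  plan=[
    [[-0.003,0,-0.03,0,0,0.008,1],[-0.003,0,-0.065,0,0,0.008,1],[-0.003,0,-0.1,0,0,0.008,1],[-0.003,0,-0.13,0,0,0.008,1],[-0.003,0,-0.155,0,0,0.008,1]],
  ],
)

```text
time_s: 2.65
eef_pos: [0.4891, -0.3442, 0.0738]
eef_rot: [-0.001, -0.231, 0.973, 0.001]
wrist_force: [-0.7, 0.4, 0.0]
opening: 1.002
grasp_force: 0.0
```

Call:
carry_out(
  plan=[
    [[0,0,-0.02,0,0,0,1],[0,0,-0.04,0,0,0,1],[0,0,-0.055,0,0,0,1],[0,0,-0.062,0,0,0,1],[0,0,-0.062,0,0,0,1]],
  ],
)

```text
time_s: 3.07
eef_pos: [0.4891, -0.3444, 0.0126]
eef_rot: [-0.001, -0.231, 0.973, 0.002]
wrist_force: [-0.6, 0.9, -0.0]
opening: 1.003
grasp_force: 0.0
```

Call:
carry_out(
  plan=[
    [[0,0,0,0,0,0,0.6],[0,0,0,0,0,0,0.4],[0,0,0,0,0,0,0],[0,0,0,0,0,0,0],[0,0,0,0,0,0,0]],
  ],
)

```text
time_s: 3.48
eef_pos: [0.4908, -0.3468, 0.0153]
eef_rot: [0.0, -0.231, 0.973, -0.001]
wrist_force: [-0.4, 0.2, -0.0]
opening: 0.299
grasp_force: 0.0
```

Call:
carry_out(
  plan=[
    [[0,0,0,0,0,0,0],[0,0,0,0,0,0,0],[0,0,0,0,0,0,0],[0,0,0,0,0,0,0],[0,0,0,0,0,0,0]],
  ],
)

```text
time_s: 3.9
eef_pos: [0.491, -0.3472, 0.0153]
eef_rot: [0.0, -0.231, 0.973, -0.001]
wrist_force: [-0.1, -0.3, 6.1]
opening: 0.158
grasp_force: 60.1
```

Call:
carry_out(
  plan=[
    [[0,0,0.01,0,0,0,0],[0,0,0.03,0,0,0,0],[0,0,0.055,0,0,0,0],[0,0,0.08,0,0,0,0],[0,0,0.08,0,0,0,0]],
  ],
)

```text
time_s: 4.32
eef_pos: [0.4924, -0.3482, 0.0994]
eef_rot: [0.002, -0.231, 0.973, -0.003]
wrist_force: [1.0, -0.9, -1.9]
opening: 0.155
grasp_force: 58.9
```

Call:
carry_out(
  plan=[
    [[-0.004,0.02,0,0,0,-0.03,0],[-0.011,0.055,0,0,0,-0.08,0],[-0.019,0.09,0,0,0,-0.13,0],[-0.027,0.125,0,0,0,-0.18,0],[-0.035,0.16,0,0,0,-0.23,0]],
  ],
)

```text
time_s: 4.73
eef_pos: [0.4535, -0.1841, 0.0929]
eef_rot: [-0.001, -0.116, 0.993, 0.001]
wrist_force: [0.9, 0.6, -2.4]
opening: 0.154
grasp_force: 58.9
```

Call:
carry_out(
  plan=[
    [[-0.007,0.035,0,0,0,-0.05,0],[-0.014,0.07,0,0,0,-0.1,0],[-0.021,0.105,0,0,0,-0.15,0],[-0.028,0.14,0,0,0,-0.2,0],[-0.034,0.17,0,0,0,-0.243,0]],
  ],
)

```text
time_s: 5.15
eef_pos: [0.4191, -0.0139, 0.0932]
eef_rot: [-0.001, 0.004, 1.0, 0.001]
wrist_force: [0.9, 0.2, -3.1]
opening: 0.153
grasp_force: 58.9
```

Call:
carry_out(
  plan=[
    [[-0.003,0.019,0,0,0,0,0],[-0.003,0.019,0,0,0,0,0],[-0.003,0.019,0,0,0,0,0],[-0.003,0.019,0,0,0,0,0],[-0.003,0.019,0,0,0,0,0]],
  ],
)

```text
time_s: 5.57
eef_pos: [0.4184, 0.0019, 0.0941]
eef_rot: [-0.0, 0.004, 1.0, -0.0]
wrist_force: [-0.2, -0.3, -4.0]
opening: 0.154
grasp_force: 59.2
```

Run:
```python
from h import *
o=get_obs();print(o['eef_pos'],o['eef_rot'],o['opening'],o['q'])
c=snap('wrist','w1');snap('top','t1')
a=cv2.imread('pics/w1.png');b=cv2.imread('pics/t1.png')[120:300,180:300]
b=cv2.resize(b,(256,384),interpolation=cv2.INTER_CUBIC);cv2.imwrite('pics/m1.png',np.hstack([a,b]))
```

```text
[0.41837502 0.00190444 0.09414181] [-2.14380246e-04  3.62207263e-03  9.99993415e-01 -6.51668214e-05] 0.15445159244451034 [-2.80677571e-01  1.10402958e-02  2.10145473e+00 -2.83117747e-04
  1.02947440e+00 -1.84408381e+00]
```

View pics/m1.png

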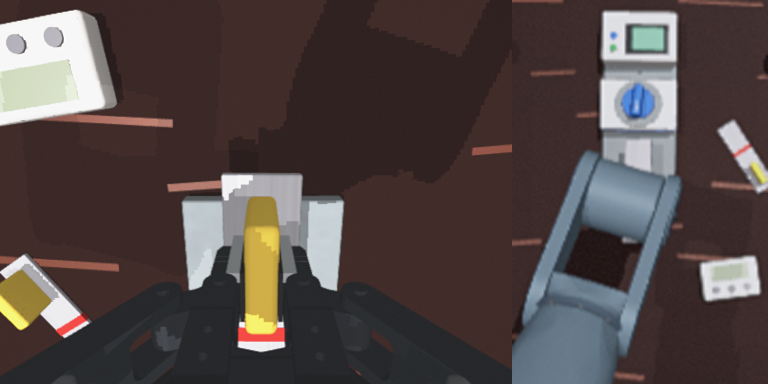

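Wrist view: the blade is held straight, with its rear edge at (222..302,174). In the top view the nose sits over the stage at (638,140) in the mosaic. Measuring both ends by depth.

Run:
```python
from h import *
for f in ('t1','w1'):
    c=load(f);P=cloud(c)
    if f=='t1': m=(P[...,2]>.065)&(P[...,2]<.1)&(P[...,0]>.46)&(P[...,0]<.57)&(abs(P[...,1])<.035)
    else:
        m=np.zeros(P.shape[:2],bool);m[172:200,215:310]=1;m&=(P[...,2]>.06)&(P[...,2]<.1)
    p=P[m];print(f,len(p),'z',np.percentile(p[:,2],[5,50,95]),'x',p[:,0].min(),p[:,0].max(),'y',p[:,1].min(),p[:,1].max())
    v,u=np.nonzero(m);print(u.min(),u.max(),v.min(),v.max())
    # tilt and side edges
    A=np.c_[p[:,:2],np.ones(len(p))];print('plane',np.linalg.lstsq(A,p[:,2],rcond=None)[0])
    for vv in range(v.min(),v.max()+1,4):
        uu=u[v==vv];
        if len(uu)>6:
            e=P[vv,[uu.min(),uu.max()]];print(vv,uu.min(),uu.max(),e.round(4).tolist())
```

```text
t1 161 z [0.07654297 0.08233883 0.08788831] x 0.4939706863011293 0.5675033157824827 y -0.017873042646007052 0.019574740839538543
233 244 179 200
plane [-0.10177276 -0.01722227  0.13519283]
187 233 244 [[0.5375, 0.0195, 0.0827], [0.538, -0.0172, 0.0811]]
191 233 244 [[0.524, 0.0193, 0.0823], [0.5241, -0.0175, 0.0835]]
195 233 244 [[0.5111, 0.0194, 0.0781], [0.5113, -0.0175, 0.0782]]
w1 2157 z [0.08249045 0.08387638 0.08533484] x 0.3794337221389544 0.39323057558048474 y -0.017828809386623467 0.022247421738565133
221 301 173 199
plane [ 0.11463073 -0.00246776  0.0398084 ]
173 222 299 [[0.3799, -0.0172, 0.0808], [0.3801, 0.0212, 0.0809]]
177 221 301 [[0.3811, -0.0173, 0.0841], [0.3815, 0.022, 0.0835]]
181 221 301 [[0.3833, -0.0175, 0.0836], [0.3836, 0.022, 0.0834]]
185 221 301 [[0.3852, -0.0175, 0.084], [0.3858, 0.0222, 0.0829]]
189 221 300 [[0.3877, -0.0178, 0.0827], [0.3876, 0.0216, 0.0837]]
193 221 300 [[0.3895, -0.0178, 0.0834], [0.3897, 0.0217, 0.0837]]
197 222 300 [[0.3913, -0.0172, 0.0844], [0.3918, 0.0217, 0.0838]]
```

Call:
carry_out(
  plan=[
    [[0,0.0005,-0.015,0,0,0,0],[0,0.0005,-0.03,0,0,0,0],[0,0.0005,-0.045,0,0,0,0],[0,0.0005,-0.057,0,0,0,0],[0,0.0005,-0.062,0,0,0,0]],
  ],
)

```text
time_s: 6.08
eef_pos: [0.4173, 0.0027, 0.0309]
eef_rot: [-0.001, 0.004, 1.0, 0.0]
wrist_force: [-0.6, -0.3, -3.0]
opening: 0.154
grasp_force: 59.2
```

Call:
carry_out(
  plan=[
    [[0.003,0,0,0,0,0,0],[0.007,0,0,0,0,0,0],[0.01,0,0,0,0,0,0],[0.01,0,0,0,0,0,0],[0.01,0,0,0,0,0,0]],
  ],
)

```text
time_s: 6.5
eef_pos: [0.4293, 0.0029, 0.0331]
eef_rot: [0.001, 0.003, 1.0, -0.0]
wrist_force: [0.4, -0.5, -3.0]
opening: 0.155
grasp_force: 59.2
```

Run:
```python
from h import *
o=get_obs();print(o['eef_pos'],o['eef_rot'],o['wrist_force'])
snap('scene','s1');snap('top','t2')
a=cv2.imread('pics/s1.png')[160:280,220:340];b=cv2.imread('pics/t2.png')[140:220,200:280]
cv2.imwrite('pics/m2.png',np.hstack([cv2.resize(a,(400,400),interpolation=cv2.INTER_CUBIC),cv2.resize(b,(400,400),interpolation=cv2.INTER_CUBIC)]))
c=load('t2');P=cloud(c)
for v in range(170,196):
    print(v,' '.join('%3.0f'%(1000*P[v,u,2]) for u in range(220,260,2)), round(P[v,240,0],4))
```

```text
[0.42929129 0.00289763 0.03312526] [ 7.62144700e-04  3.15804312e-03  9.99994699e-01 -2.20282992e-04] [ 0.3690746  -0.45953641 -3.04966176]
170  -5  58  64  59  65  66  69  74  99 105  95  72  75  73  63  59  59  58  56  -7 0.5931
171   2  58  61  55  57  68  72  71 102 102  99  72  75  69  70  62  59  58  64  -6 0.5891
172   2  58  58  62  60  68  65  72 101 100  79  72  74  66  60  59  63  58  63  -3 0.5892
173  -1  63  55  58 1551  66  69  71 103 105  79  75  73  71  68  63  58  61  59   2 0.5859
174  -2  61  61  54  60  61  68  64  84  91  78  76  66  68  69  56  60  60  57  -5 0.5826
175  -1  62  53  59  59  60  61  61  71  70  69  64  69  66  55  61  59  58  58   0 0.5807
176  -1  63  61  55  60  60  58  67  65  67  63  65  69  63  61  60  61  59  66  -3 0.5783
177   2  56  65  55  54  58  60  63  64  63  69  63  59  58  59  59  57  56  61  -2 0.5739
178   3  60  58  60  59  61  54  67  68  63  68  68  64  59  58  59  65  59  61   1 0.5706
179  -1  62  57  61  64  55  59  56  59  63  66  56  58  59  62  61  52  59  60   1 0.5674
180  -2  52  63  57  54  60  59  60  55  59  58  5
[... 703 characters left out ...]
14  21  23  23  24  18  16  22  11  17  14  13  12  15   0 0.5434
189  -3  -0  13  10  19  13  13  17  25  22  27  25  15   8  17  16  11  18  12  -1 0.5386
190   3  12  11  16  11  10  10  27  20  21  21  24  19  16  14  10  14   6  10  -4 0.536
191 363  13  13   9  16  21  17  25  20  25  18  27  13  13  17  17  16  19   7  -1 0.5329
192 374 365  13   7  13  10  14  24  23  26  27  19  21  11   9  10  13  15  13  -3 0.5282
193 379 358  18  16  13   9  15  22  26  21  27  22  15  11  15  14   7  21  11  -1 0.5247
194 383 350 368 362  17  16   8  26  18  25  20  23  21  18  12  11  13  19  10  -1 0.522
195 384 376 374 372 364 357  12  19  20  20  22  24  26  13  13  16   5  15  14  -1 0.5183
```

View pics/m2.png

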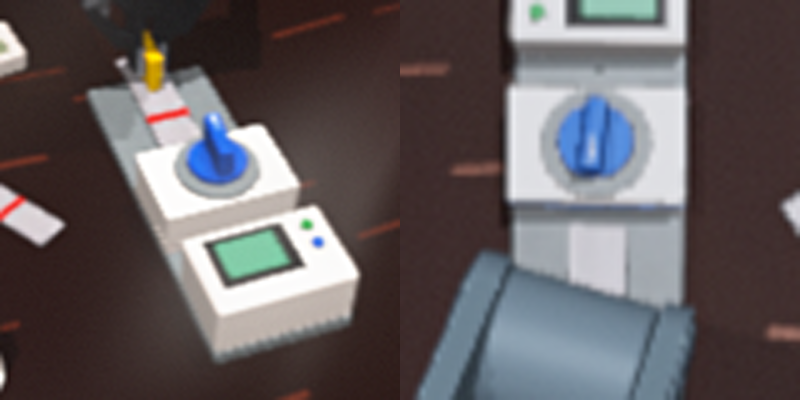

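Top crop: the blade (570..626) is centred on the stage (512..684), with its nose just short of the mouth. Inserting slightly lower, to clear the pad.

Call:
carry_out(
  plan=[
    [[0.003,0,-0.0015,0,0,0,0],[0.01,0,-0.0015,0,0,0,0],[0.017,0,-0.0015,0,0,0,0],[0.024,0,-0.0015,0,0,0,0],[0.03,0,-0.0015,0,0,0,0]],
  ],
)

```text
time_s: 7.02
eef_pos: [0.4597, 0.003, 0.0311]
eef_rot: [0.0, 0.003, 1.0, -0.0]
wrist_force: [0.6, -0.6, -2.3]
opening: 0.152
grasp_force: 59.2
```

Call:
carry_out(
  plan=[
    [[0.008,0,0,0,0,0,0],[0.016,0,0,0,0,0,0],[0.024,0,0,0,0,0,0],[0.03,0,0,0,0,0,0],[0.03,0,0,0,0,0,0]],
  ],
)

```text
time_s: 7.43
eef_pos: [0.4901, 0.0029, 0.0312]
eef_rot: [0.001, 0.003, 1.0, -0.0]
wrist_force: [-0.0, 0.2, -1.8]
opening: 0.151
grasp_force: 59.1
```

Call:
carry_out(
  plan=[
    [[0.006,0,0,0,0,0,0],[0.012,0,0,0,0,0,0],[0.018,0,0,0,0,0,0],[0.018,0,0,0,0,0,0],[0.018,0,0,0,0,0,0]],
  ],
)

```text
time_s: 7.85
eef_pos: [0.5067, 0.0031, 0.031]
eef_rot: [0.0, 0.003, 1.0, -0.0]
wrist_force: [-0.0, 0.5, -2.7]
opening: 0.153
grasp_force: 59.1
```

Run:
```python
from h import *
o=get_obs();print(o['eef_pos'],o['eef_rot'],o['wrist_force'])
snap('scene','s2');c=snap('wrist','w2')
a=cv2.imread('pics/s2.png')[150:250,235:315];b=cv2.imread('pics/w2.png')
cv2.imwrite('pics/m3.png',np.hstack([cv2.resize(a,(307,384),interpolation=cv2.INTER_CUBIC),cv2.resize(b,(480,384),interpolation=cv2.INTER_CUBIC)]))
P=cloud(c)
for v in range(160,200,3): print(v,P[v,265].round(4))
```

```text
[0.50670488 0.00308476 0.0309692 ] [ 8.66452077e-05  3.17330963e-03  9.99994961e-01 -3.15748442e-05] [-0.00331081  0.47195998 -2.73452798]
160 [0.4621 0.0056 0.0136]
163 [0.4635 0.0056 0.0143]
166 [0.4651 0.0056 0.014 ]
169 [0.4667 0.0056 0.0136]
172 [0.4683 0.0056 0.0135]
175 [0.4684 0.0055 0.0197]
178 [0.4697 0.0055 0.0205]
181 [0.4712 0.0055 0.0204]
184 [0.4729 0.0055 0.02  ]
187 [0.4745 0.0055 0.0196]
190 [0.4756 0.0055 0.0212]
193 [0.4772 0.0055 0.0212]
196 [0.478  0.0054 0.0237]
199 [0.4776 0.0054 0.0295]
```

View pics/m3.png

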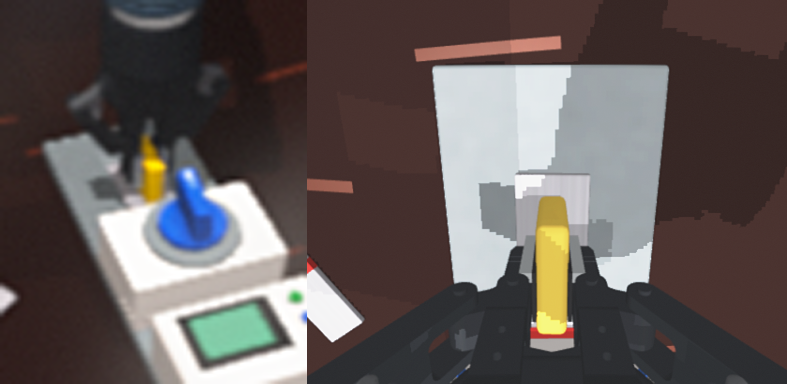

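Wrist view: the stage front edge is at mosaic row 66 and the blade's rear edge at row 175. Measuring that relative distance in this one image, which should be 50 mm at the wanted depth.

Run:
```python
from h import *
c=load('w2');g=c['pixels'].astype(int).sum(2)
for u in (170,200,340): 
    e=np.abs(np.diff(g[40:100,u]));print('stage edge',u,[(40+k,int(e[k])) for k in np.argsort(-e)[:3]])
for u in (225,245,270,290):
    e=np.abs(np.diff(g[160:190,u]));print('rear',u,[(160+k,int(e[k])) for k in np.argsort(-e)[:3]])
s=world(c,[(200,67),(340,67)],.014);r=world(c,[(230,174.5),(290,174.5)],.0205)
print(s,r,r[:,0].mean()-s[:,0].mean())
P=cloud(c)
for v in range(60,76,1): print(v,P[v,340].round(4),P[v,200].round(4))
# sides of stage and blade at z
for v in (190,):
    row=g[v];print([ (u,int(row[u+1]-row[u])) for u in range(120,400) if abs(row[u+1]-row[u])>60])
```

```text
stage edge 170 [(np.int64(64), 205), (np.int64(65), 144), (np.int64(43), 143)]
stage edge 200 [(np.int64(64), 237), (np.int64(54), 137), (np.int64(41), 132)]
stage edge 340 [(np.int64(64), 171), (np.int64(63), 88), (np.int64(65), 61)]
rear 225 [(np.int64(174), 187), (np.int64(173), 123), (np.int64(171), 75)]
rear 245 [(np.int64(174), 208), (np.int64(168), 123), (np.int64(173), 118)]
rear 270 [(np.int64(174), 115), (np.int64(172), 67), (np.int64(175), 56)]
rear 290 [(np.int64(174), 128), (np.int64(172), 87), (np.int64(175), 66)]
[[ 0.4176886  -0.02467165  0.014     ]
 [ 0.41801224  0.04074415  0.014     ]] [[ 0.46782061 -0.01165891  0.0205    ]
 [ 0.46799167  0.01773467  0.0205    ]] 0.05005571747142479
60 [ 4.135e-01  4.390e-02 -4.000e-04] [ 0.4131 -0.0271 -0.0007]
61 [0.4141 0.0435 0.0013] [ 0.4137 -0.0269  0.0006]
62 [0.4146 0.0436 0.0012] [ 0.4142 -0.0269  0.001 ]
63 [0.4151 0.0436 0.0013] [ 0.4146 -0.0271 -0.    ]
64 [0.4155 0.0438 0.0005] [ 0.415  -0.0273 -0.0011]
65 [0.417  0.0411 0.0124] [ 0.4167 -0.0248  0.013 ]
66 [0.4176 0.0407 0.014 ] [ 0.4171 -0.0249  0.0126]
67 [0.418  0.0407 0.0142] [ 0.4178 -0.0245  0.0149]
68 [0.4185 0.0406 0.0146] [ 0.4181 -0.0248  0.0133]
69 [0.4189 0.0409 0.0136] [ 0.4186 -0.0247  0.0141]
70 [0.4193 0.0408 0.014 ] [ 0.419  -0.0247  0.0145]
71 [0.4198 0.0409 0.0138] [ 0.4195 -0.0246  0.0149]
72 [0.4202 0.0408 0.0143] [ 0.4199 -0.0249  0.0135]
73 [0.4207 0.0409 0.0139] [ 0.4203 -0.0248  0.0141]
74 [0.4211 0.0412 0.013 ] [ 0.4207 -0.025   0.0132]
75 [0.4216 0.0409 0.0144] [ 0.4212 -0.0249  0.0137]
[(145, 227), (146, 200), (182, -70), (183, -162), (220, 63), (221, 221), (233, -66), (300, -98), (373, -242), (374, -71)]
```

Call:
carry_out(
  plan=[
    [[-0.0005,0,-0.0005,0,0,0,0],[-0.001,0,-0.001,0,0,0,0],[-0.001,0,-0.0015,0,0,0,0],[-0.001,0,-0.0015,0,0,0,0],[-0.001,0,-0.0015,0,0,0,0]],
  ],
)

```text
time_s: 8.37
eef_pos: [0.5053, 0.0032, 0.0294]
eef_rot: [-0.0, 0.003, 1.0, -0.0]
wrist_force: [0.0, 0.5, -3.4]
opening: 0.152
grasp_force: 59.4
```

Call:
carry_out(
  plan=[
    [[0,0,0,0,0,0,0.2],[0,0,0,0,0,0,0.3],[0,0,0,0,0,0,0.6],[0,0,0,0,0,0,0.8],[0,0,0,0,0,0,1]],
  ],
)

```text
time_s: 8.78
eef_pos: [0.5055, 0.0031, 0.0296]
eef_rot: [0.0, 0.003, 1.0, -0.0]
wrist_force: [0.4, -0.6, 0.2]
opening: 0.717
grasp_force: 0.0
```

Call:
carry_out(
  plan=[
    [[0,0,0,0,0,0,1],[0,0,0,0,0,0,1],[0,0,0.02,0,0,0,1],[0,0,0.055,0,0,0,1],[0,0,0.09,0,0,0,1]],
  ],
)

```text
time_s: 9.2
eef_pos: [0.5039, 0.0034, 0.1192]
eef_rot: [-0.002, 0.003, 1.0, 0.0]
wrist_force: [1.5, 0.1, 0.7]
opening: 0.998
grasp_force: 0.0
```

Call:
carry_out(
  plan=[
    [[0,0,0.03,0,0,-0.03,1],[0,0,0.05,0,0,-0.06,1],[0.03,0,0.05,0,0,-0.06,1],[0.065,0,0.05,0,0,-0.06,1],[0.097,0,0.05,0,0,-0.06,1]],
  ],
)

```text
time_s: 9.62
eef_pos: [0.6041, 0.0031, 0.1707]
eef_rot: [0.001, 0.033, 0.999, -0.0]
wrist_force: [0.3, -0.0, 0.5]
opening: 1.003
grasp_force: 0.0
```

Run:
```python
from h import *
o=get_obs();print(o['eef_pos'],o['eef_rot'],o['wrist_force'])
snap('scene','s3');c=snap('wrist','w3')
a=cv2.imread('pics/s3.png')[150:250,235:315];b=cv2.imread('pics/w3.png')
cv2.imwrite('pics/m4.png',np.hstack([cv2.resize(a,(280,350),interpolation=cv2.INTER_CUBIC),cv2.resize(b,(467,350),interpolation=cv2.INTER_CUBIC)]))
P=cloud(c);p=P[(P[...,2]>.098)&(P[...,2]<.109)&(abs(P[...,0]-.603)<.04)&(abs(P[...,1])<.04)]
print(len(p),cv2.minAreaRect((p[:,:2]*1000).astype(np.float32)) if len(p) else '')
```

```text
[0.604119   0.00307681 0.17070729] [ 1.27079094e-03  3.33187936e-02  9.99443949e-01 -1.87264058e-04] [ 0.31919244 -0.02926419  0.50066218]
1375 ((600.716796875, 2.007906913757324), (13.980474472045898, 48.65090560913086), 84.06793212890625)
```

View pics/m4.png

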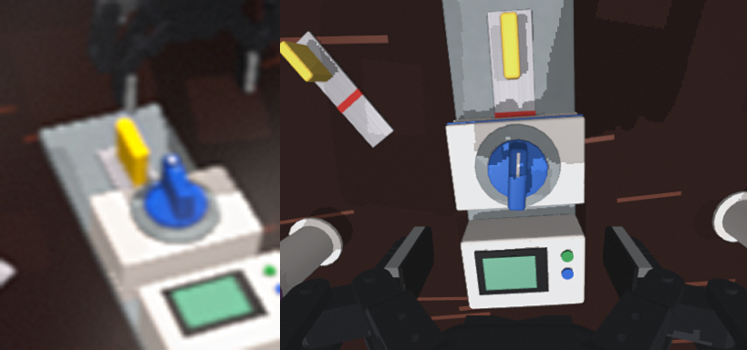

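The picture shows the blade lying in the reader, with the red band half visible at the head's front edge at (515,115). The knob bar is free, at (517,175). Checking the visible part of the band before clamping.

Run:
```python
from h import *
c=load('w3');im=c['pixels'].astype(int)
u=int((513-280)/467*512)
for uu in (u-12,u,u+12):
    print(uu,[(v,im[v,uu].tolist()) for v in range(117,131)])
    s=[v for v in range(100,140) if im[v,uu,0]-im[v,uu,1:].max()>50]
    print(s, world(c,[(uu,s[0]-.5),(uu,s[-1]+.5)],.019).round(4).tolist())
e=[(u,8+k) for k in range(12)];print([(v,im[v,u-12].sum()) for v in range(5,25)])
g=world(c,[(u-12,14)],.019);print(g)
# blade sides
row=im[105].sum(1);print([(k,int(row[k+1]-row[k])) for k in range(170,330) if abs(row[k+1]-row[k])>50])
row=im[40].sum(1);print([(k,int(row[k+1]-row[k])) for k in range(170,330) if abs(row[k+1]-row[k])>50])
```

```text
243 [(117, [133, 132, 136]), (118, [133, 132, 136]), (119, [133, 132, 136]), (120, [133, 132, 136]), (121, [132, 132, 136]), (122, [133, 124, 127]), (123, [141, 85, 87]), (124, [146, 45, 44]), (125, [145, 39, 36]), (126, [144, 41, 39]), (127, [129, 35, 33]), (128, [119, 43, 41]), (129, [114, 93, 91]), (130, [87, 90, 104])]
[123, 124, 125, 126, 127, 128] [[0.5564, -0.0101, 0.019], [0.5617, -0.0106, 0.019]]
255 [(117, [134, 133, 137]), (118, [134, 132, 136]), (119, [135, 132, 137]), (120, [134, 133, 138]), (121, [133, 132, 137]), (122, [139, 98, 101]), (123, [146, 55, 54]), (124, [147, 42, 39]), (125, [146, 43, 40]), (126, [129, 36, 34]), (127, [119, 39, 36]), (128, [115, 76, 75]), (129, [99, 92, 100]), (130, [63, 79, 121])]
[123, 124, 125, 126, 127] [[0.5571, 0.0006, 0.019], [0.5616, 0.0003, 0.019]]
267 [(117, [131, 129, 133]), (118, [132, 130, 134]), (119, [132, 131, 135]), (120, [131, 130, 134]), (121, [136, 106, 108]), (122, [144, 66, 65]), (123, [148, 44, 42]), (124, [147, 42, 39]), (125, [131, 37, 35]), (126, [119, 37, 36]), (127, [117, 64, 62]), (128, [113, 98, 98]), (129, [76, 
[... 184 characters left out ...]
t64(455)), (9, np.int64(453)), (10, np.int64(450)), (11, np.int64(421)), (12, np.int64(496)), (13, np.int64(570)), (14, np.int64(545)), (15, np.int64(504)), (16, np.int64(502)), (17, np.int64(522)), (18, np.int64(526)), (19, np.int64(524)), (20, np.int64(523)), (21, np.int64(522)), (22, np.int64(519)), (23, np.int64(516)), (24, np.int64(516))]
[[ 0.46860314 -0.00294962  0.019     ]]
[(189, 128), (190, 128), (233, 74), (234, 117), (277, -68), (278, -81), (287, -51), (321, -62), (322, -106), (323, -61)]
[(181, 145), (182, 107), (228, 67), (229, 123), (241, -60), (243, 57), (259, -69), (260, -60), (269, 130), (270, 59), (275, -174), (276, -110), (277, 103), (301, -117), (321, -132), (322, -62)]
```

The band spans x = 0.5566 to 0.5666 and the head's edge is at about 0.562, so the depth is right. Now the knob.

Call:
carry_out(
  plan=[
    [[-0.003,-0.001,-0.02,0,0,-0.037,1],[-0.003,-0.001,-0.045,0,0,-0.037,1],[-0.003,-0.001,-0.07,0,0,-0.037,1],[-0.003,-0.001,-0.085,0,0,-0.037,1],[-0.003,-0.001,-0.091,0,0,-0.037,1]],
  ],
)

```text
time_s: 10.13
eef_pos: [0.5966, 0.0026, 0.0752]
eef_rot: [-0.003, 0.052, 0.999, 0.0]
wrist_force: [-0.9, 0.5, 0.2]
opening: 0.999
grasp_force: 0.0
```

Call:
carry_out(
  plan=[
    [[0,0,0,0,0,0,0.6],[0,0,0,0,0,0,0.3],[0,0,0,0,0,0,0],[0,0,0,0,0,0,0],[0,0,0,0,0,0,0]],
  ],
)

```text
time_s: 10.55
eef_pos: [0.6002, 0.002, 0.0798]
eef_rot: [0.001, 0.052, 0.999, -0.0]
wrist_force: [0.1, -0.5, 0.7]
opening: 0.298
grasp_force: 0.0
```

Call:
carry_out(
  plan=[
    [[0,0,0,0,0,0,0],[0,0,0,0,0,0,0],[0,0,0,0,0,0,0],[0,0,0,0,0,0,0],[0,0,0,0,0,0,0]],
  ],
)

```text
time_s: 10.97
eef_pos: [0.6, 0.0024, 0.0796]
eef_rot: [0.001, 0.052, 0.999, 0.0]
wrist_force: [-0.9, 2.8, 6.2]
opening: 0.15
grasp_force: 59.4
```

Run:
```python
from h import *
o=get_obs();print({k:np.round(v,3) for k,v in o.items()})
```

```text
{'time_s': np.float64(10.967), 'q': array([-0.194,  0.408,  1.652,  0.   ,  1.08 , -1.662]), 'dq': array([ 0.001, -0.   , -0.002, -0.   , -0.001, -0.   ]), 'joint_efforts': array([-1.1120e+00, -4.7418e+01, -2.8629e+01, -4.0000e-01, -5.3900e-01,
       -1.5000e-02]), 'eef_pos': array([0.6  , 0.002, 0.08 ]), 'eef_rot': array([0.001, 0.052, 0.999, 0.   ]), 'wrist_force': array([-0.943,  2.78 ,  6.215]), 'torque': array([ 0.263,  0.179, -0.03 ]), 'grasp_force': np.float64(59.398), 'opening': np.float64(0.15)}
```

Call:
carry_out(
  plan=[
    [[0,0,0,0,0,-0.06,0],[0,0,0,0,0,-0.14,0],[0,0,0,0,0,-0.23,0],[0,0,0,0,0,-0.32,0],[0,0,0,0,0,-0.4,0]],
  ],
)

```text
time_s: 11.38
eef_pos: [0.6003, 0.0034, 0.0796]
eef_rot: [0.001, 0.251, 0.968, 0.001]
wrist_force: [1.1, 6.4, 4.7]
opening: 0.151
grasp_force: 59.4
```

Call:
carry_out(
  plan=[
    [[0,0,0,0,0,-0.08,0],[0,0,0,0,0,-0.16,0],[0,0,0,0,0,-0.24,0],[0,0,0,0,0,-0.32,0],[0,0,0,0,0,-0.4,0]],
  ],
)

```text
time_s: 11.8
eef_pos: [0.6009, 0.0042, 0.0796]
eef_rot: [0.001, 0.438, 0.899, 0.002]
wrist_force: [4.2, 9.4, 3.0]
opening: 0.151
grasp_force: 59.2
```

Call:
carry_out(
  plan=[
    [[0,0,0,0,0,-0.08,0],[0,0,0,0,0,-0.16,0],[0,0,0,0,0,-0.24,0],[0,0,0,0,0,-0.32,0],[0,0,0,0,0,-0.4,0]],
  ],
)

```text
time_s: 12.22
eef_pos: [0.6019, 0.0046, 0.0797]
eef_rot: [0.001, 0.608, 0.794, 0.003]
wrist_force: [7.8, 11.2, -1.2]
opening: 0.152
grasp_force: 58.8
```

Run:
```python
from h import *
o=get_obs();print({k:np.round(o[k],3) for k in ('eef_pos','eef_rot','wrist_force','torque','opening','q')})
```

```text
{'eef_pos': array([0.602, 0.005, 0.08 ]), 'eef_rot': array([0.001, 0.608, 0.794, 0.003]), 'wrist_force': array([ 7.808, 11.174, -1.197]), 'torque': array([ 1.784, -1.251,  0.134]), 'opening': np.float64(0.152), 'q': array([-0.192,  0.409,  1.651,  0.005,  1.077, -0.458])}
```

Call:
carry_out(
  plan=[
    [[0,0,0,0,0,-0.04,0],[0,0,0,0,0,-0.08,0],[0,0,0,0,0,-0.1,0],[0,0,0,0,0,-0.12,0],[0,0,0,0,0,-0.12,0]],
  ],
)

```text
time_s: 12.63
eef_pos: [0.6022, 0.0047, 0.0797]
eef_rot: [0.002, 0.653, 0.758, 0.003]
wrist_force: [8.0, 11.0, -0.2]
opening: 0.146
grasp_force: 59.5
```

Run:
```python
from h import *
o=get_obs();print({k:np.round(o[k],4) for k in ('eef_pos','eef_rot','wrist_force','torque','opening','q')})
```

```text
{'eef_pos': array([0.6022, 0.0047, 0.0797]), 'eef_rot': array([0.0015, 0.6528, 0.7575, 0.0033]), 'wrist_force': array([ 8.0447, 10.9924, -0.2043]), 'torque': array([ 1.8157, -1.2882,  0.7598]), 'opening': np.float64(0.1464), 'q': array([-0.1914,  0.4087,  1.6505,  0.0048,  1.0764, -0.3419])}
```

Call:
carry_out(
  plan=[
    [[0,0,0,0,0,-0.02,0],[0,0,0,0,0,-0.04,0],[0,0,0,0,0,-0.06,0],[0,0,0,0,0,-0.06,0],[0,0,0,0,0,-0.06,0]],
  ],
)

```text
time_s: 13.05
eef_pos: [0.6022, 0.0047, 0.0798]
eef_rot: [0.002, 0.674, 0.739, 0.003]
wrist_force: [8.6, 10.5, -0.6]
opening: 0.153
grasp_force: 82.3
```

Run:
```python
from h import *
o=get_obs();print({k:np.round(o[k],4) for k in ('eef_pos','eef_rot','wrist_force','torque','opening','q')})
```

```text
{'eef_pos': array([0.6022, 0.0047, 0.0798]), 'eef_rot': array([0.0018, 0.6737, 0.739 , 0.003 ]), 'wrist_force': array([ 8.564 , 10.5155, -0.6282]), 'torque': array([ 1.789 , -1.2707,  2.1091]), 'opening': np.float64(0.1528), 'q': array([-0.1908,  0.4086,  1.6504,  0.0037,  1.0764, -0.285 ])}
```

At the stop: the torque rose to 2.1 N m and the hand only slips in the grip. Now release and go up. The hand is off-centre, so I open first.

Call:
carry_out(
  plan=[
    [[0,0,0,0,0,0.02,0],[0,0,0,0,0,0.03,0.3],[0,0,0,0,0,0.03,0.6],[0,0,0,0,0,0.03,1],[0,0,0,0,0,0.03,1]],
  ],
)

```text
time_s: 13.47
eef_pos: [0.599, 0.0019, 0.0782]
eef_rot: [-0.0, 0.665, 0.747, -0.0]
wrist_force: [-0.2, 0.4, -0.0]
opening: 0.711
grasp_force: 0.0
```

Call:
carry_out(
  plan=[
    [[0,0,0,0,0,0,1],[0,0,0,0,0,0,1],[0,0,0.02,0,0,0,1],[0,0,0.05,0,0,0,1],[0,0,0.085,0,0,0,1]],
  ],
)

```text
time_s: 13.88
eef_pos: [0.5975, 0.0022, 0.1621]
eef_rot: [-0.002, 0.665, 0.747, -0.001]
wrist_force: [0.5, -0.2, -0.4]
opening: 0.999
grasp_force: 0.0
```

Call:
carry_out(
  plan=[
    [[-0.02,0,0.03,0,0,0.1,1],[-0.04,0,0.05,0,0,0.2,1],[-0.05,0,0.06,0,0,0.3,1],[-0.06,0,0.06,0,0,0.4,1],[-0.06,0,0.06,0,0,0.5,1]],
  ],
)

```text
time_s: 14.3
eef_pos: [0.5384, 0.0021, 0.2247]
eef_rot: [0.001, 0.457, 0.89, 0.0]
wrist_force: [0.1, -0.4, -0.0]
opening: 0.996
grasp_force: 0.0
```

Run:
```python
from h import *
c=snap('wrist','w4');snap('scene','s4')
a=cv2.imread('pics/s4.png')[150:250,235:315];b=cv2.imread('pics/w4.png')
cv2.imwrite('pics/m5.png',np.hstack([cv2.resize(a,(280,350),interpolation=cv2.INTER_CUBIC),cv2.resize(b,(467,350),interpolation=cv2.INTER_CUBIC)]))
P=cloud(c);p=P[(P[...,2]>.098)&(P[...,2]<.109)&(abs(P[...,0]-.603)<.04)&(abs(P[...,1])<.04)]
print(len(p),cv2.minAreaRect((p[:,:2]*1000).astype(np.float32)) if len(p) else '')
```

```text
841 ((600.70556640625, 2.198211669921875), (14.496947288513184, 49.800575256347656), 10.035788536071777)
```

View pics/m5.png

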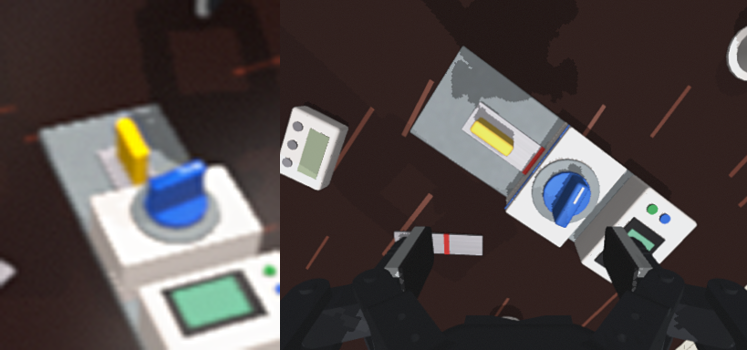

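The picture shows the knob bar at -80° (about 1.4 rad, its stop) and the band still under the head's front edge at (535,160), with the blade unmoved and the gripper clear.

```bash
python3 -c "
from bench import hand_in;print(hand_in())"
```

```text
the job is handed in; nothing more can be done
None
```

The blade is in the reader with the red band under the head's front edge (within about 1 mm), the clamp knob is turned to its stop, and the job was handed in at about 14 s of the allowed 54 s.

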